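Zero the stage gauge with reference pin and stylus

TASK

Zero the stage's height readout: take the brass pin from the blue rack and stand it, fully home, in the socket on the black stage and let go of it; only then take the yellow-handled stylus from its holder, reach its tip through the red-ringed hole in the readout console and push the recessed red button all the way down. Keep it pushed down: the program finishes while the stylus is still in the gripper and holding the button. Leave the other two pins in the rack and everything else on the bench where it is.

Things in the scene. Friction and masses are not known exactly. Their poses are not given: they have to be found in the camera images.
- brass_pin: brass gauge pin, a plain upright cylinder 14 mm in diameter and 80 mm long with a chamfered foot, 70 g (varies); origin at the centre of its foot, z along the pin upwards. Starts standing 20 mm deep in one of the rack's three holes (any of them), its top 88 mm above the bench
- black_pin: bystander: black pin, same size and origin as the brass one, in another hole of the rack
- white_pin: bystander: white pin, same size and origin as the brass one, in another hole of the rack
- rack: fixed blue block 45 x 170 x 28 mm (x, y, z), origin at the centre of its underside, z up; three holes in a row along its y axis at y = -60, 0, +60 mm, x = 0, each 16.5 mm wide and 20 mm deep. Pins are best gripped across the rack's x axis
- stage: fixed stage: grey foot and black square plate, both 130 x 130 mm, plate top 45 mm above the bench, with an aluminium socket block 50 x 50 x 30 mm standing in the middle of the plate (its top 75 mm above the bench); origin at the centre of the underside, z up
- socket_mouth (a point): centre of the mouth of the socket's vertical bore, at the socket block's top face, 75 mm above the bench, z up; blue ring around it; bore 16.5 mm wide with a 2 mm chamfer, 25 mm deep, so a pin fully home has its foot 25 mm below this point and stands 55 mm proud
- holder: fixed grey block 50 x 50 x 70 mm, origin at the centre of its underside; a vertical bore 11 mm wide goes right through its middle; the stylus hangs in it by its collar
- stylus: yellow-handled stylus, 60 g (varies), upright: from the tip up a steel shaft 8 mm in diameter and 60 mm long, a yellow collar 24 mm in diameter and 5 mm thick, then a round yellow handle 16 mm in diameter and 45 mm long (110 mm overall); origin at the middle of the tip, z along the shaft towards the handle. Starts in the holder with the collar on the holder's top, tip 10 mm above the bench, handle 75 to 120 mm above the bench
- stylus_tip (a point): the middle of the stylus's flat lower tip (same point as its origin)
- console: fixed white readout console 150 x 120 x 60 mm (x, y, z) with a green display on top; origin at the centre of its underside, z up
- aperture (a point): centre of the red-ringed round hole in the console's top face, 60 mm above the bench, at x = -35, y = +20 mm in the console's frame; the hole is 19 mm wide and goes straight down to the red button
- zero_button_top (a point): centre of the top of the red button cap (15 mm in diameter), 25 mm below the console's top face when not pressed, in the middle of the hole; moves down with the button
- zero_button (a joint): travel of the recessed button, 0 = up, 0.005 m = fully down at a hard stop; springs back; about 2 N starts it and 5 N takes it fully down
- amber_vial: bystander: amber glass vial with black cap, 36 mm in diameter, 65 mm tall, origin at its underside
- small_jar: bystander: small clear jar with blue cap, 36 mm in diameter, 45 mm tall, origin at its underside
- sample_box: bystander: closed cardboard box 70 x 90 x 35 mm, origin at its underside
- dish: bystander: shallow white dish 90 mm in diameter, 18 mm tall, origin at its underside
- brush: bystander: brush about 170 mm long, lying on the bench
- red_bottle: bystander: red screw-cap bottle 60 mm in diameter, 110 mm tall, origin at its underside
Things that resemble listed ones, but are neither listed nor needed, are in the scene too. What is meant by the stylus is not pink or turquoise, and is the smaller of those in its own colour.

How it is judged (in metres and radians):
On the way, in this order (a step that is already met when the one before it is completed fails the run):
1. the brass pin stands fully home in the socket, let go (horizontal distance between brass_pin and socket_mouth below 0.005 m and z of brass_pin in the frame of socket_mouth below -0.022 m and angle between brass_pin's own z axis and vertical below 0.12 rad and contact force between the fingers and brass_pin below 0.05 N), for 0.2 s.
2. the stylus is lifted clear of its holder in the gripper (z of stylus_tip in the frame of holder above 0.06 m and contact force between the fingers and stylus above 1 N and contact force between stylus and holder below 0.05 N), for 0.1 s.
3. the held stylus pushes the button down through the hole (value of joint zero_button above 0.0035 m and contact force between stylus and console above 1 N and contact force between the fingers and stylus above 1 N and horizontal distance between stylus_tip and zero_button_top below 0.009 m and z of stylus_tip in the frame of aperture below -0.02 m and contact force between stylus and holder below 0.05 N), for 0.3 s.
At the end, for the whole second after the job is handed in: Pin released in the socket: foot within 5 mm of the bore axis, 22 mm or more down, tilt < 0.12 rad. Stylus gripped (> 1 N), still (< 0.03 m/s), off its holder, tip 20 mm or more down the hole and within 9 mm of the button axis, pushing > 1 N; button down > 3.5 mm, all the last second (all of step 1 and all of step 3 and linear speed of stylus below 0.03 m/s); the arm keeps its last pose, push and grip.
It fails at once if the button is pushed before the brass pin is home (value of joint zero_button above 0.0025 m and not (horizontal distance between brass_pin and socket_mouth below 0.005 m and z of brass_pin in the frame of socket_mouth below -0.022 m and angle between brass_pin's own z axis and vertical below 0.12 rad)).
It fails at once if a black or white pin is moved more than 20 mm or leaves the rack (distance of any of black_pin, white_pin from where it was at the start of the episode above 0.02 m).
It fails at once if another bystander is moved more than 30 mm (distance of any of amber_vial, small_jar, sample_box, dish, brush, red_bottle from where it was at the start of the episode above 0.03 m).
It also fails if it takes over 72 s, if anything falls off the work surface, if the arm or the gripper's body presses on something with over 40 N, if the wrist force passes 120 N, or if a joint passes its speed limit or range.

ROBOT

A 6-joint arm with a two-finger parallel gripper is mounted at the origin on the work surface. World frame = base frame: x ahead of the robot, y to its left, z up, the work surface at z = 0. Lengths are in m, angles in degrees, forces in N, time in s.
With the tool pointing down it reaches from about 0.25 to 0.725 m from the base axis. Payload 9.7 kg.
Tool frame: the origin (TCP) lies on the centre line of the jaws, within the pads' length; the fingertips stand tip_reach ahead of it and the grasp point (between the pads) lies 2 mm behind it (tip_reach is the distance from the TCP to the fingertips, in m); z points along the fingers, y is the direction in which the jaws open and shut (so a half turn about z gives the same grasp; the last joint's range is limited). The gripper opens to 85 mm and grips with 20 to 120 N. Pads are 22 mm wide; open, the fingers measure 114 mm over their backs; the gripper's body (76 mm by 85 mm) begins 54 mm behind the grasp point. The pads swing forward as they close: fully open they stand 13 mm farther back than shut.
Start: joints at [73.797, 4.979, 10.078, 95.1, 0, 90], TCP at [0.153, 0.528, 0.248] pointing down, gripper open.
Joint ranges: [-179.16, 179.16], [-48.56, 103.87], [-65.8, 70.77], [-126.05, 130.52], [-82.76, 87.17], [-180, 180]. Speed limits (degrees/s): [127.2, 127.2, 147.25, 180, 180, 180].

INTERFACE

Orientations are given as [roll, pitch, yaw] about the fixed x, y, z axes, in that order (R = Rz(yaw) Ry(pitch) Rx(roll)).
In Python, from workcell import get_obs, camera, calibration, job_done, tip_reach gives the robot as it stands.
- The arm moves only by the tool apply_moves, never from a script. Its argument "rows" is a list of rows, each a list of 7 numbers: the shift along the world's x, y, z in mm, then the turn, a rotation vector about the world's x, y, z in degrees, then the closure, from 0 (fully open) to 1 (shut). A call has 1 to 20 rows; each row shifts and turns the commanded pose from where the row before left it; what a row does not reach is not made up. A row lasts 1/8 s, in which the tool goes at most 62.5 mm and 10.7 degrees, less where a joint would pass 70% of its speed; a pose out of reach is approached as far as the arm can. A call with a gripper value outside its range is refused whole. The fingers move at their own pace and stop on an object; "grip_force" is the grip in N (left out, the last holds). Time passes only in rows, so rows that do not move let the fingers close. It gives the time, the measured TCP pose, the force and the opening at its end, in the units of the state.
- get_obs(): the state, without advancing time (a new reading comes with each control period).
- camera(name): name is "side" or "top" or "wrist"; returns the picture (400x640x3 uint8, red, green, blue); there is no depth.
- calibration(name): a dict with "intrinsics" (3x3 intrinsics, pixels), "T" (4x4, takes a point from camera to world coordinates); the wrist camera has in their place "mount" (4x4, takes a point from camera to tool coordinates, whose origin is the TCP and whose axes are the flange's). Camera axes: x right, y down, z forward; pixel columns grow to the right and rows downward; lengths in m; the calibration is good to about 2 mm. The wrist camera is an equidistant fisheye: a pixel r from the principal point sees the ray r / f radians off the axis. A picture is of the moment at which its call begins: read the wrist's pose just before it. calibration takes no time and is no camera call.
- job_done(): hands the job in, once; it reports no verdict.
The state is a dict: "time": time; "q": joint angles; "qd": joint speeds; "joint_efforts": joint torques, N m; "ee_pos": TCP position; "tcp_rot": TCP orientation; "wrist_force": force on the tool from outside, world axes, zero at the start; "torque": the same for the moment, N m; "opening": finger opening in m.
Only numpy, scipy, OpenCV 4.12 (cv2) and the standard library are available. Lean on these libraries where they do the work, as an engineer would, in place of code of your own. Each camera call takes 0.05 s, during which the arm holds its last target.

## Working session

There is one attempt and no reset: what is moved stays moved. The work goes in short steps, Python scripts to look and compute and a tool call to move; the robot and the scene stay as the last step left them, time stands still between calls to the robot, and variables do not carry over. Pictures are saved under pics/ and viewed, and the job is handed in when it is done.

Besides the shell and the picture viewer there is one more tool, called after "Emit:" as a command line: name --pt "numbers of a row" for each row, then --argument value for the rest. apply_moves: Moves the arm, as the interface text tells. Its arguments: {"type":"object","properties":{"rows":{"type":"array","items":{"type":"array","items":{"type":"number"}}},"grip_force":{"type":"number"}},"required":["rows"]}

```bash
ls; mkdir -p pics; python3 - <<'E'
from workcell import *
import cv2,numpy as np
print(get_obs(), tip_reach() if callable(tip_reach) else tip_reach)
for n in("side","top","wrist"):
    print(n,calibration(n)); cv2.imwrite(f"pics/{n}0.png",camera(n)[:,:,::-1])
E
```

```text
pics
{'time': 0.0, 'q': array([7.37972959e+01, 5.01074683e+00, 1.00328058e+01, 9.50993335e+01,
       9.82081996e-04, 9.00013507e+01]), 'qd': array([-0.09934688, -0.08302196,  0.0309804 , -0.02277118, -0.04876881,
        0.00821363]), 'joint_efforts': array([ 1.15487715e-04, -5.20388103e+01,  4.64801967e+01,  1.64836604e-02,
        1.74820907e-04, -2.49006938e-06]), 'ee_pos': array([0.15340556, 0.52794887, 0.24757168]), 'tcp_rot': array([-1.79922725e+02, -9.80259369e-04,  1.63795944e+02]), 'wrist_force': array([-1.16385255,  0.48329964, -0.67358695]), 'torque': array([-0.00794847,  0.05268362,  0.01752486]), 'opening': 0.08502969431739496} 0.017
side {'intrinsics': array([[367.44089923,   0.        , 323.09726788],
       [  0.        , 367.44089923, 197.49877736],
       [  0.        ,   0.        ,   1.        ]]), 'T': array([[-9.99758669e-01, -1.76551526e-02, -1.30728618e-02,
         5.57608917e-01],
       [-5.10851123e-04,  6.13602814e-01, -7.89614669e-01,
         7.24840470e-01],
       [ 2.19623123e-02, -7.89417432e-01, -6.13463751e-01,
         5.42891341e-01],
       [ 
[... 329 characters left out ...]
99983106,  0.01771712, -0.00489514,  0.10809217],
       [ 0.00156441, -0.18332698, -0.98305075,  1.42709074],
       [ 0.        ,  0.        ,  0.        ,  1.        ]])}
wrist {'intrinsics': array([[309.70691629,   0.        , 321.63789295],
       [  0.        , 309.70691629, 198.92252897],
       [  0.        ,   0.        ,   1.        ]]), 'mount': array([[-1.71842724e-04, -9.61846264e-01, -2.73590450e-01,
         7.02230307e-02],
       [ 9.99999967e-01, -2.17510192e-04,  1.36586084e-04,
         1.15810783e-04],
       [-1.90883526e-04, -2.73590417e-01,  9.61846270e-01,
        -1.25422735e-01],
       [ 0.00000000e+00,  0.00000000e+00,  0.00000000e+00,
         1.00000000e+00]])}
```

View pics/side0.png

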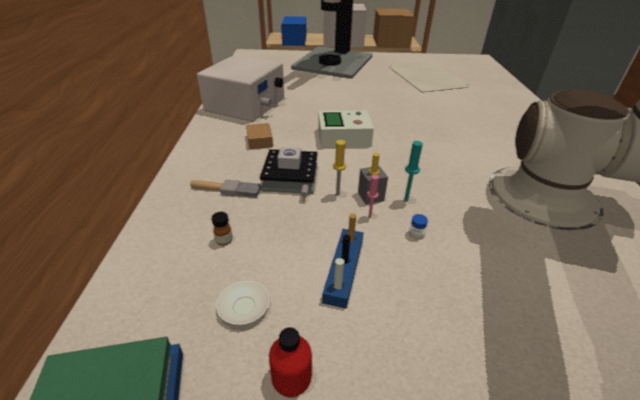

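View pics/top0.png

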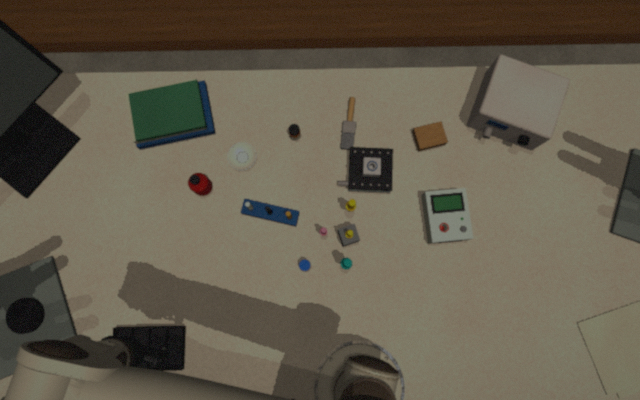

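View pics/wrist0.png

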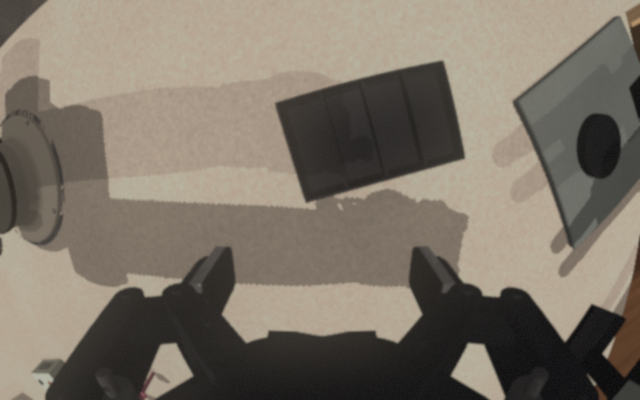

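The side view shows the brass pin at about (352,225), the socket at (289,158), the stylus in its holder at (375,165) and the console at (345,128). I'll enlarge these and measure them.

```bash
python3 - <<'E'
import cv2
t=cv2.imread('pics/top0.png');s=cv2.imread('pics/side0.png')
cv2.imwrite('pics/t1.png',cv2.resize(t[130:280,235:485],(800,480),interpolation=cv2.INTER_CUBIC))
cv2.imwrite('pics/s1.png',cv2.resize(s[100:310,220:440],(628,600),interpolation=cv2.INTER_CUBIC))
E
```

```text
(no output)
```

View pics/t1.png

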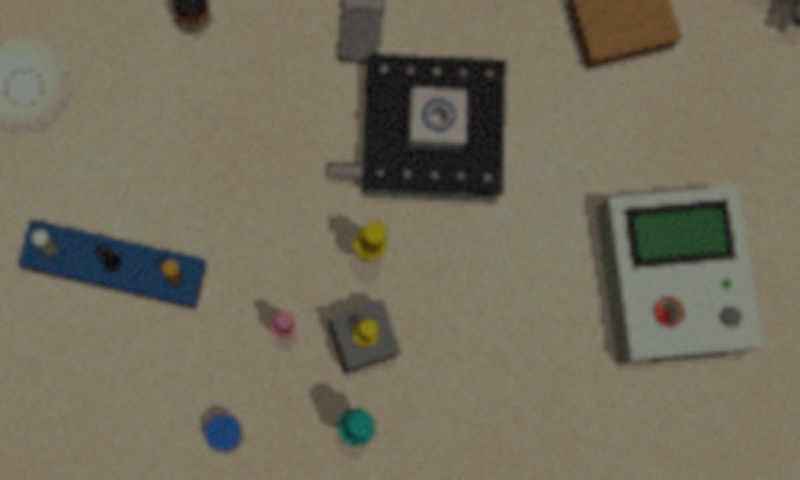

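View pics/s1.png

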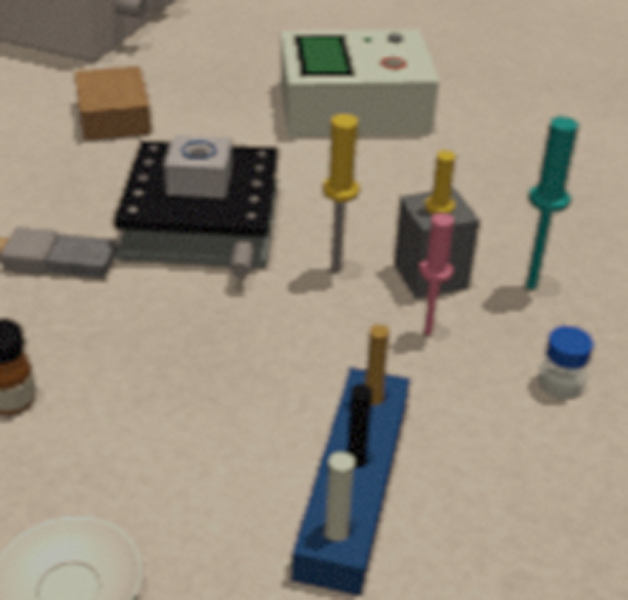

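The top crop shows the rack at lower left with the brass pin in its right-hand hole, at crop (172,270). The socket ring is at (438,115), the held stylus at (367,330) and the red aperture at (670,311). Next I'll measure these with colour masks and rays.

```bash
cat > h.py <<'E'
import cv2,numpy as np
from workcell import *
from scipy.spatial.transform import Rotation as R
def ray(n,uv,obs=None):
    c=calibration(n);K=c['intrinsics'];x=(uv[0]-K[0,2])/K[0,0];y=(uv[1]-K[1,2])/K[1,1]
    if n=='wrist':
        r=np.hypot(x,y);d=np.array([x*np.sinc(r/np.pi),y*np.sinc(r/np.pi),np.cos(r)])
        T=np.eye(4);T[:3,:3]=R.from_euler('xyz',obs['tcp_rot'],degrees=True).as_matrix();T[:3,3]=obs['ee_pos'];T=T@c['mount']
    else: d=np.array([x,y,1.]);T=c['T']
    return T[:3,3],T[:3,:3]@d
def plane(n,uv,z,obs=None):
    o,d=ray(n,uv,obs);return o+d*(z-o[2])/d[2]
def proj(n,p):
    c=calibration(n);T=np.linalg.inv(c['T']);q=T[:3,:3]@p+T[:3,3];q=c['intrinsics']@q;return q[:2]/q[2]
def cross(uvt,uvs):
    o1,d1=ray('top',uvt);o2,d2=ray('side',uvs)
    A=np.stack([d1,-d2],1);s=np.linalg.lstsq(A,o2-o1,rcond=None)[0]
    a=o1+s[0]*d1;b=o2+s[1]*d2;return (a+b)/2,np.linalg.norm(a-b)
def blobs(img,lo,hi,box=None,amin=5):
    hsv=cv2.cvtColor(img,cv2.COLOR_BGR2HSV);m=cv2.inRange(hsv,np.array(lo),np.array(hi))
    if box:
        k=np.zeros_like(m);k[box[1]:box[3],box[0]:box[2]]=1;m=m*k
    cs,_=cv2.findContours(m,cv2.RETR_EXTERNAL,cv2.CHAIN_APPROX_NONE)
    return m,sorted([c for c in cs if len(c)>=amin],key=lambda c:-len(c))
E
python3 - <<'E'
from h import *
np.set_printoptions(precision=4,suppress=True)
t=cv2.imread('pics/top0.png');s=cv2.imread('pics/side0.png')
def show(name,img,n,lo,hi,box,k=1):
    m,cs=blobs(img,lo,hi,box)
    for c in cs[:k]:
        print(name,n,'rect',cv2.minAreaRect(c),'bbox',cv2.boundingRect(c))
    return cs
cs=show('rack',t,'top',(100,120,40),(125,255,255),(235,190,305,235))
print('rackbox',[plane('top',p,.028)[:2] for p in cv2.boxPoints(cv2.minAreaRect(cs[0]))])
cs=show('block',t,'top',(0,0,90),(179,90,255),(355,153,390,184))
print('block',[plane('top',p,.075)[:2] for p in cv2.boxPoints(cv2.minAreaRect(cs[0]))])
print('block ctr',plane('top',cv2.minAreaRect(cs[0])[0],.075))
cs=show('console',t,'top',(30,0,110),(90,60,255),(420,180,480,250))
print([plane('top',p,.06)[:2] for p in cv2.boxPoints(cv2.minAreaRect(cs[0]))])
show('plate',t,'top',(0,0,0),(179,255,40),(340,140,400,200))
show('yellow',t,'top',(22,140,70),(35,255,255),(330,190,370,250),3)
show('brass',t,'top',(8,110,60),(21,255,255),(270,195,305,235),3)
show('redring',t,'top',(0,110,60),(8,255,255),(430,210,460,245),3)
show('brass',s,'side',(8,110,60),(24,255,255),(340,205,362,245),3)
show('yellow',s,'side',(20,140,70),(35,255,255),(325,130,390,185),3)
show('redring',s,'side',(0,60,60),(12,255,255),(345,112,370,130),3)
show('bluering',s,'side',(95,50,40),(125,255,255),(280,145,300,160),3)
show('bluering',t,'top',(95,50,30),(125,255,255),(360,155,385,180),3)
for n,(x,y) in dict(brass=(172,268),ring=(438,115),sty=(367,326),ap=(670,311),stylcol=(365,333)).items():
    uv=np.array([x/3.2+235-.4,y/3.2+130-.4]);z=dict(brass=.088,ring=.075,sty=.12,ap=.06,stylcol=.0725)[n]
    p=plane('top',uv,z);print(n,uv,p,proj('side',p))
E
```

```text
rack top rect ((269.6282653808594, 211.94842529296875), (55.15604019165039, 13.930581092834473), 13.091894149780273) bbox (242, 200, 56, 25)
rackbox [array([0.5043, 0.3378]), array([0.5452, 0.3288]), array([0.5044, 0.1679]), array([0.4639, 0.1777])]
block top rect ((371.5, 165.5), (17.0, 17.0), 90.0) bbox (363, 157, 18, 18)
block [array([ 0.6563, -0.0273]), array([ 0.6554, -0.0774]), array([ 0.604 , -0.0753]), array([ 0.6049, -0.0255])]
block ctr [ 0.63   -0.0514  0.075 ]
console top rect ((449.0658874511719, 214.57418823242188), (52.220947265625, 40.85780334472656), 82.09283447265625) bbox (426, 188, 47, 54)
[array([ 0.5521, -0.2083]), array([ 0.5668, -0.3288]), array([ 0.4141, -0.3381]), array([ 0.4   , -0.2201])]
plate top rect ((369.7433166503906, 168.64743041992188), (43.22809600830078, 41.63882827758789), 2.6025619506835938) bbox (348, 147, 44, 44)
yellow top rect ((350.5, 204.5), (11.0, 9.0), 90.0) bbox (346, 199, 10, 12)
yellow top rect ((348.5, 233.5), (7.0, 7.0), 90.0) bbox (345, 230, 8, 8)
brass top rect ((288.0, 214.0), (4.0, 4.0), 90.0) bbox (286, 212, 5, 5)
redring top rect ((442.25006103515625, 228.25003051757812), (7.77817440032959, 4.242640495300293), 45.0) bbox (440, 225, 7, 7)
brass side rect ((351.5492248535156, 226.95904541015625), (5.251072883605957, 26.2553653717041), 5.194429397583008) bbox (349, 214, 7, 27)
yellow side rect ((339.0, 155.0), (30.0, 10.0), 90.0) bbox (334, 140, 11, 31)
yellow side rect ((373.5, 163.0), (20.0, 9.0), 90.0) bbox (369, 153, 10, 21)
redring side rect ((357.5, 121.5), (3.0, 7.0), 90.0) bbox (354, 120, 8, 4)
brass [288.35 213.35] [0.4906 0.1932 0.088 ] [353.1581 215.3819]
ring [371.475  165.5375] [ 0.6299 -0.0513  0.075 ] [289.5087 153.2936]
sty [349.2875 231.475 ] [0.4324 0.0227 0.12  ] [375.4811 154.7844]
ap [443.975  226.7875] [ 0.447  -0.2566  0.06  ] [357.5008 122.4606]
stylcol [348.6625 233.6625] [0.4309 0.0216 0.0725] [373.8108 172.3084]
```

```bash
python3 - <<'E'
from h import *
np.set_printoptions(precision=4,suppress=True)
def T(x,y): return np.array([x/3.2+235-.4,y/3.2+130-.4])
def S(x,y): return np.array([x/2.857+220-.4,y/2.857+100-.4])
for n,a,b in [('teal top',(357,423),(563,124)),('pink top',(284,321),(441,219)),('Yel top',(375,233),(344,121)),('sty top',(367,326),(445,157)),('brass top',(172,268),(379,330)),('ring',(438,115),(199,151)),('ap',(670,311),(393,63)),('vial',(190,3),(2,330)),('jar',(223,433),(570,343))]:
    print(n,cross(T(*a),S(*b)))
for n,b in [('teal foot',(531,288)),('pink foot',(429,333)),('yel foot',(337,270))]: print(n,plane('side',S(*b),0))
E
```

```text
teal top (array([0.3491, 0.0355, 0.1585]), np.float64(0.00218875421248191))
pink top (array([0.4408, 0.0939, 0.1106]), np.float64(0.003591831399592384))
Yel top (array([0.5109, 0.0149, 0.1458]), np.float64(0.002641533059702265))
sty top (array([0.4325, 0.0227, 0.1205]), np.float64(0.0003930110658298891))
brass top (array([0.4915, 0.193 , 0.0882]), np.float64(0.0017868362967341212))
ring (array([ 0.6299, -0.051 ,  0.0774]), np.float64(0.0010978103419691224))
ap (array([ 0.4475, -0.2561,  0.0626]), np.float64(0.0015614440667417648))
vial (array([0.7467, 0.1763, 0.0677]), np.float64(0.005674489567844859))
jar (array([0.3465, 0.1505, 0.0425]), np.float64(0.001942505052149596))
teal foot [0.3481 0.0317 0.    ]
pink foot [0.44  0.092 0.   ]
yel foot [0.5107 0.0115 0.    ]
```

Emit:
apply_moves --pt "33.7 -33.4 -4.8 0 0 -8.8 0.3" --pt "33.7 -33.4 -4.8 0 0 -8.8 0.3" --pt "33.7 -33.4 -4.8 0 0 -8.8 0.3" --pt "33.7 -33.4 -4.8 0 0 -8.8 0.3" --pt "33.7 -33.4 -4.8 0 0 -8.8 0.3" --pt "33.7 -33.4 -4.8 0 0 -8.8 0.3" --pt "33.7 -33.4 -4.8 0 0 -8.8 0.3" --pt "33.7 -33.4 -4.8 0 0 -8.8 0.3" --pt "33.7 -33.4 -4.8 0 0 -8.8 0.3" --pt "33.7 -33.4 -4.8 0 0 -8.8 0.3" --pt "0 0 0 0 0 0 0.3" --grip_force 40

```text
time: 1.52
ee_pos: [0.4917, 0.192, 0.1992]
tcp_rot: [-179.9, 0.1, 75.5]
wrist_force: [-0.2, -0.1, 0.2]
opening: 0.06
```

```bash
python3 - <<'E'
from h import *
o=get_obs();print(o['ee_pos'],o['tcp_rot'],o['opening'],o['q'])
cv2.imwrite("pics/w1.png",camera('wrist')[:,:,::-1])
E
```

```text
[0.49174328 0.19197252 0.19916545] [-1.79934152e+02  6.92983311e-02  7.54950521e+01] 0.060023235848790824 [ 2.13342105e+01  1.29058941e+00  7.79568541e-01  8.95829346e+01
 -1.76229117e-02  1.25839213e+02]
```

View pics/w1.png

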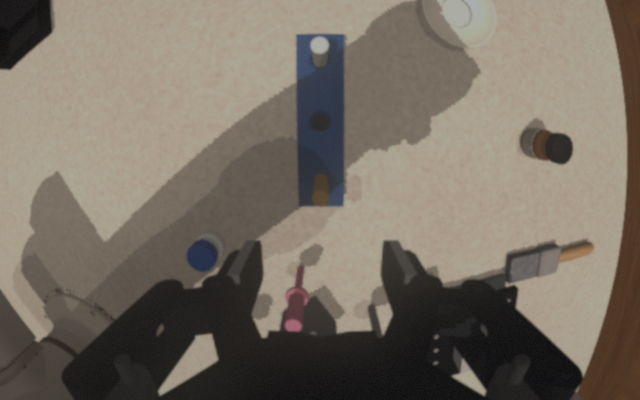

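The wrist view has the rack centred and aligned with the jaws. The brass pin is at (321,190), near column 320 and directly between the fingers. I'll measure its top.

```bash
python3 - <<'E'
from h import *
w=cv2.imread('pics/w1.png');o=get_obs()
m,cs=blobs(w,(5,110,30),(24,255,255),(300,160,345,212))
for c in cs[:3]: print(cv2.boundingRect(c))
for v in (198,200,202): print(plane('wrist',(321,v),.088,o))
x,y,wd,h=cv2.boundingRect(cs[0]);print(plane('wrist',(x+wd/2-.5,y+h-wd/2),.088,o))
m,cs=blobs(w,(95,110,20),(125,255,255),(280,20,360,220));r=cv2.minAreaRect(cs[0]);print(r,[plane('wrist',p,.028,o) for p in cv2.boxPoints(r)],plane('wrist',r[0],.028,o))
cv2.imwrite('pics/w1c.png',cv2.resize(w[150:220,280:360],None,fx=7,fy=7))
E
```

```text
(315, 195, 3, 5)
[0.49012295 0.19622961 0.088     ]
[0.48971274 0.19462649 0.088     ]
[0.48930098 0.19301739 0.088     ]
[0.48616671 0.19681201 0.088     ]Traceback (most recent call last):
  File "<stdin>", line 7, in <module>
IndexError: list index out of range
```

Emit:
apply_moves --pt "-1.7 2.5 -30 0 0 0.3 0.3" --pt "0 0 -40 0 0 0 0.3" --pt "0 0 -40 0 0 0 0.3" --pt "0 0 -19 0 0 0 0.3" --pt "0 0 0 0 0 0 0.3" --pt "0 0 0 0 0 0 1" --pt "0 0 0 0 0 0 1" --pt "0 0 0 0 0 0 1" --pt "0 0 0 0 0 0 1" --pt "0 0 0 0 0 0 1" --grip_force 40

```text
time: 2.82
ee_pos: [0.4896, 0.1968, 0.0725]
tcp_rot: [179.9, -0.1, 76.1]
wrist_force: [1.2, -0.4, 6.1]
opening: 0.0131
```

```bash
python3 - <<'E'
from h import *
o=get_obs();print(o['ee_pos'],o['tcp_rot'],o['opening'],o['wrist_force'])
cv2.imwrite("pics/w2.png",camera('wrist')[:,:,::-1])
E
```

```text
[0.48963324 0.19684879 0.07247895] [ 1.79883069e+02 -7.38340472e-02  7.60894593e+01] 0.01311834772518224 [ 1.16889185 -0.39373901  6.08953296]
```

View pics/w2.png

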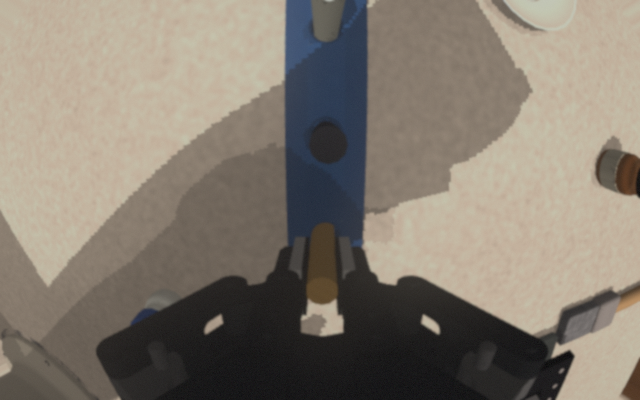

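The jaws hold the brass pin: opening 13 mm, pin top at about (322,292) between the pads. Lifting.

Emit:
apply_moves --pt "0 0 10 0 0 0 1" --pt "0 0 30 0 0 0 1" --pt "0 0 40 0 0 0 1" --pt "0 0 20 0 0 0 1" --pt "0 0 0 0 0 0 1" --pt "0 0 0 0 0 0 1"

```text
time: 3.62
ee_pos: [0.4883, 0.1965, 0.1701]
tcp_rot: [-179.9, 0.1, 76.1]
wrist_force: [-0.9, 0.4, -1.3]
opening: 0.0129
```

```bash
python3 - <<'E'
from h import *
for i in range(3):
    o=get_obs();print(o['ee_pos'],o['tcp_rot'],o['opening'],o['wrist_force'])
    w=camera('wrist')[:,:,::-1]
cv2.imwrite("pics/w3.png",cv2.resize(w[150:340,220:420],None,fx=3,fy=3));cv2.imwrite("pics/w3f.png",w)
s=camera('side')[:,:,::-1];cv2.imwrite("pics/s3.png",s)
E
```

```text
[0.48833321 0.19647174 0.17010077] [-1.79918832e+02  5.44593431e-02  7.60950706e+01] 0.012862665192599782 [-0.85508144  0.39335546 -1.34329888]
[0.48819193 0.19644491 0.16984704] [-1.79894485e+02  7.15302080e-02  7.60970251e+01] 0.012833845379491442 [ 0.92161431  0.02887467 -0.30536264]
[0.48819661 0.19643127 0.16987222] [-1.79893942e+02  7.54223321e-02  7.60993715e+01] 0.012728374313574842 [ 0.55640801  0.37919055 -0.68764976]
```

View pics/w3.png

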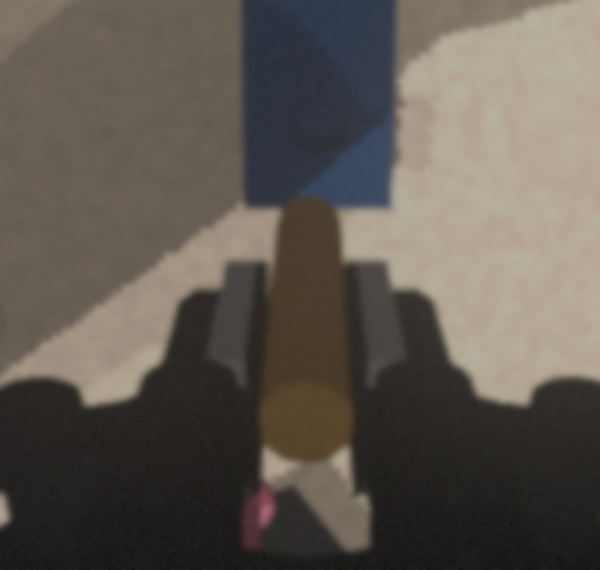

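View pics/s3.png

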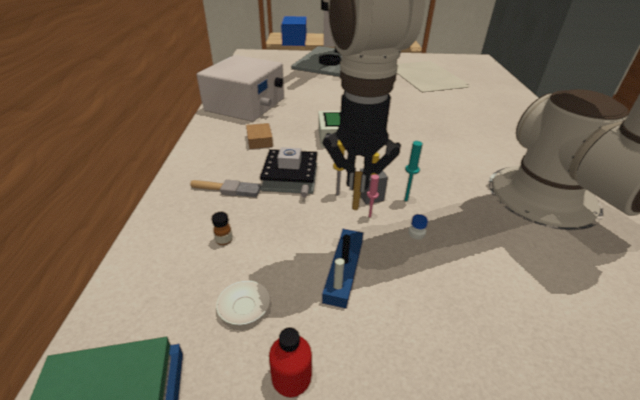

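The pin hangs straight in the grip. The crop has its top ellipse centred at (307,421), which is about (322,290) in the full picture, and its foot near (309,205). The other two pins are still in the rack. Next is the pin's offset from the TCP.

```bash
python3 - <<'E'
from h import *
o=get_obs()
f=lambda x,y:(x/3+220-.33,y/3+150-.33)
Rm=R.from_euler('xyz',o['tcp_rot'],degrees=True).as_matrix()
print('ee',o['ee_pos'])
for z in(.183,.1855,.188):
    p=plane('wrist',f(307,421),z,o);print(p,'tool',Rm.T@(p-o['ee_pos']))
# foot near edge: pin visible far end, side nearest the camera
p=plane('wrist',f(309,198),.1055,o);print('foot edge',p,'tool',Rm.T@(p-o['ee_pos']))
for x in(261,353): p=plane('wrist',f(x,421),.1855,o);print('side',Rm.T@(p-o['ee_pos']))
E
```

```text
ee [0.48834461 0.19648713 0.17021593]
[0.48698459 0.19390116 0.183     ] tool [-0.00284936 -0.00071716 -0.01278031]
[0.48737125 0.19546301 0.1855    ] tool [-0.00124278 -0.00072069 -0.01528186]
[0.48775791 0.19702486 0.188     ] tool [ 0.0003638  -0.00072421 -0.01778341]
foot edge [0.48905782 0.20055122 0.1055    ] tool [ 0.00417902 -0.0001914   0.06471225]
side [-0.00128206 -0.00711433 -0.01527266]
side [-0.00127711  0.00567284 -0.01529099]
```

Emit:
apply_moves --pt "20.3 -35.1 0 0 0 0 1" --pt "20.3 -35.1 0 0 0 0 1" --pt "20.3 -35.1 0 0 0 0 1" --pt "20.3 -35.1 0 0 0 0 1" --pt "20.3 -35.1 0 0 0 0 1" --pt "20.3 -35.1 0 0 0 0 1" --pt "20.4 -35.2 0 0 0 0 1" --pt "0 0 -10 0 0 0 1" --pt "0 0 0 0 0 0 1" --pt "0 0 0 0 0 0 1"

```text
time: 5.08
ee_pos: [0.6305, -0.0482, 0.1613]
tcp_rot: [-180.0, -0.0, 76.2]
wrist_force: [0.4, 0.5, -0.7]
opening: 0.0129
```

```bash
python3 - <<'E'
from h import *
o=get_obs();print(o['ee_pos'],o['tcp_rot'],o['opening'],o['wrist_force'])
w=camera('wrist')[:,:,::-1]
cv2.imwrite("pics/w4.png",cv2.resize(w[150:340,220:420],None,fx=3,fy=3));cv2.imwrite("pics/w4f.png",w)
s=camera('side')[:,:,::-1];cv2.imwrite("pics/s4.png",cv2.resize(s[90:220,220:400],None,fx=4,fy=4))
E
```

```text
[ 0.63052822 -0.04823582  0.16128382] [-1.79971211e+02 -2.81687743e-03  7.61564968e+01] 0.012892568729752696 [ 0.37260572  0.5449971  -0.71615063]
```

View pics/w4.png

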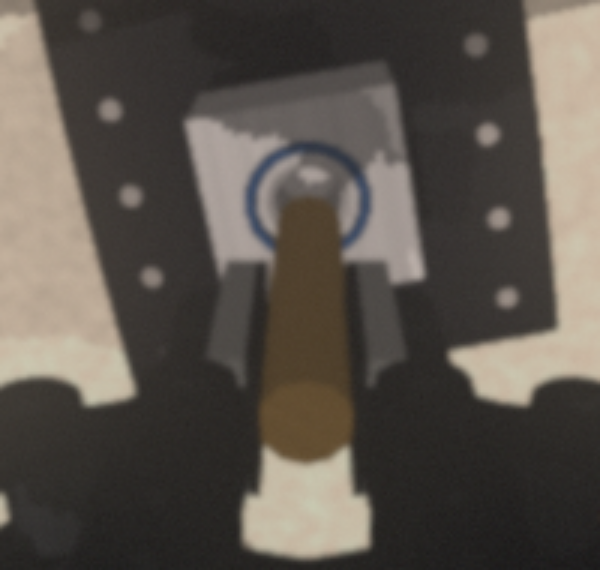

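View pics/s4.png

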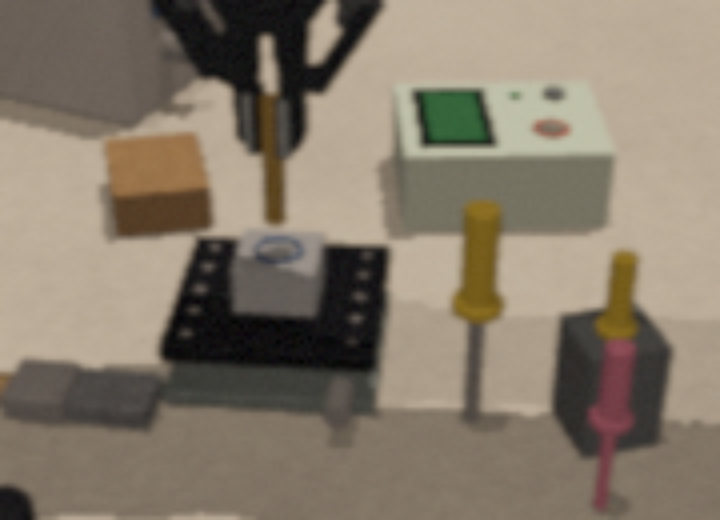

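In the wrist crop the ring is centred near (308,200) and the pin's foot is directly in line with it at column 309. I'll work out both.

```bash
python3 - <<'E'
from h import *
o=get_obs();w=cv2.imread('pics/w4f.png')
f=lambda x,y:(x/3+220-.33,y/3+150-.33)
Rm=R.from_euler('xyz',o['tcp_rot'],degrees=True).as_matrix()
m,cs=blobs(w,(100,70,20),(125,255,255),(295,190,350,240))
pts=np.vstack([np.argwhere(m>0)[:,::-1]]).astype(np.float32);print(len(pts))
# cast ring pixels onto z=.075 and fit a circle
P=np.array([plane('wrist',p,.075,o)[:2] for p in pts])
A=np.c_[2*P,np.ones(len(P))];c=np.linalg.lstsq(A,(P**2).sum(1),rcond=None)[0]
print('ring',c[:2],'r',np.sqrt(c[2]+c[:2]@c[:2]),P.min(0),P.max(0))
print('ee',o['ee_pos'])
zf=o['ee_pos'][2]-.0645
e=plane('wrist',f(308,197),zf,o);t=Rm.T@(e-o['ee_pos']);print('foot tool',t-[.007,0,0], 'world',e-.007*Rm[:,0])
p=plane('wrist',f(306.5,421),zf+.08,o);print('top',p, Rm.T@(p-o['ee_pos']))
E
```

```text
107
ring [ 0.62937231 -0.05255802] r 0.013915319791697004 [ 0.61503819 -0.06476799] [ 0.64366694 -0.03836677]
ee [ 0.63082227 -0.04828055  0.16179234]
foot tool [-0.00251955 -0.00040842  0.0645005 ] world [ 0.62985837 -0.0506276   0.09729125]
top [ 0.62978259 -0.04916243  0.17729234] [-0.00110253 -0.00079043 -0.01550059]
```

Emit:
apply_moves --pt "-0.4 -2 -10 0 0 0 1" --pt "0 0 -8 0 0 0 1" --pt "0 0 -4 0 0 0 1" --pt "0 0 -3 0 0 0 1" --pt "0 0 -3 0 0 0 1" --pt "0 0 0 0 0 0 1"

```text
time: 5.92
ee_pos: [0.6305, -0.0512, 0.1331]
tcp_rot: [-180.0, 0.0, 76.1]
wrist_force: [-0.4, 0.1, -0.6]
opening: 0.0128
```

```bash
python3 - <<'E'
from h import *
o=get_obs();print(o['ee_pos'],o['tcp_rot'],o['opening'],o['wrist_force'])
w=camera('wrist')[:,:,::-1]
cv2.imwrite("pics/w5.png",cv2.resize(w[150:340,220:420],None,fx=3,fy=3))
E
```

```text
[ 0.63053657 -0.05115396  0.13314507] [-1.79990955e+02  1.35743351e-03  7.60960712e+01] 0.012806596380096107 [-0.36372996  0.11711355 -0.59591844]
```

View pics/w5.png

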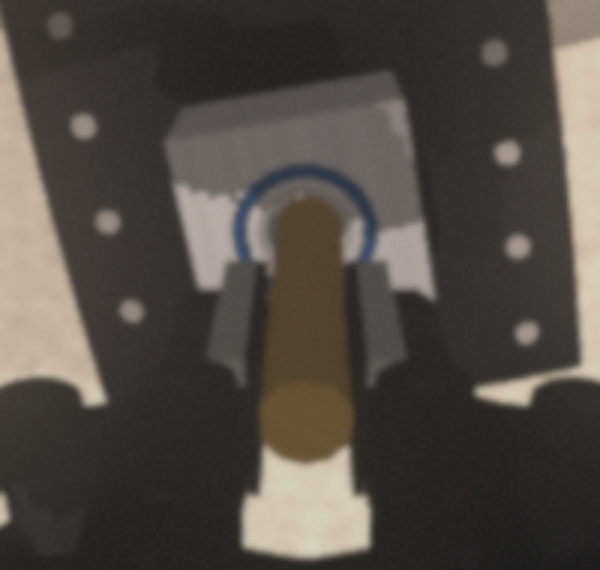

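The foot is at the mouth: its edge is at row 197, against a ring centre near (305,232), with no contact force. It's centred to about 1 mm, so I'm lowering it.

Emit:
apply_moves --pt "0 0 -3 0 0 0 1" --pt "0 0 -3 0 0 0 1" --pt "0 0 -3 0 0 0 1" --pt "0 0 0 0 0 0 1"

```text
time: 6.48
ee_pos: [0.6304, -0.0511, 0.1239]
tcp_rot: [-180.0, 0.0, 76.1]
wrist_force: [-0.3, -0.1, -1.7]
opening: 0.0129
```

Emit:
apply_moves --pt "0 0 -3 0 0 0 1" --pt "0 0 -3 0 0 0 1" --pt "0 0 -1.5 0 0 0 1" --pt "0 0 -1 0 0 0 1" --pt "0 0 0 0 0 0 1"

```text
time: 7.1
ee_pos: [0.6306, -0.0511, 0.1157]
tcp_rot: [-180.0, -0.0, 76.1]
wrist_force: [-0.3, -0.4, -0.9]
opening: 0.0127
```

Emit:
apply_moves --pt "0 0 -1 0 0 0 1" --pt "0 0 -1 0 0 0 1" --pt "0 0 0 0 0 0 1"

```text
time: 7.48
ee_pos: [0.6308, -0.0512, 0.1145]
tcp_rot: [179.9, -0.0, 76.1]
wrist_force: [-1.7, 0.5, 4.4]
opening: 0.0131
```

That's bottom contact (4 N), at the expected height of 0.1145. Releasing.

Emit:
apply_moves --pt "0 0 0 0 0 0 0.5" --pt "0 0 0 0 0 0 0.5" --pt "0 0 0 0 0 0 0.5" --pt "0 0 20 0 0 0 0.5" --pt "0 0 40 0 0 0 0.5" --pt "0 0 20 0 0 0 0.5" --pt "0 0 0 0 0 0 0.5"

```text
time: 8.35
ee_pos: [0.6313, -0.0512, 0.1953]
tcp_rot: [179.8, -0.0, 76.1]
wrist_force: [1.1, -0.2, -0.5]
opening: 0.0427
```

```bash
python3 - <<'E'
from h import *
o=get_obs();print(o['ee_pos'],o['tcp_rot'],o['opening'],o['q'])
w=camera('wrist')[:,:,::-1];s=camera('side')[:,:,::-1]
cv2.imwrite("pics/w6.png",w);cv2.imwrite("pics/s6.png",cv2.resize(s[90:220,220:400],None,fx=4,fy=4))
np.set_printoptions(precision=1,suppress=True)
print('expected top px in crop',(proj('side',np.array([.63,-.0515,.13]))-[220,90]+.4)*4, (proj('side',np.array([.63,-.0515,.075]))-[220,90]+.4)*4)
E
```

```text
[ 0.63129331 -0.05121099  0.19533196] [ 1.79837088e+02 -2.48529281e-02  7.60970747e+01] 0.04266285968973938 [-4.63700106e+00  1.57355736e+01  1.65282820e+01  9.06279200e+01
 -1.70307459e-03  9.92659572e+01]
expected top px in crop [276.3 173.9] [279.5 254.6]
```

View pics/w6.png

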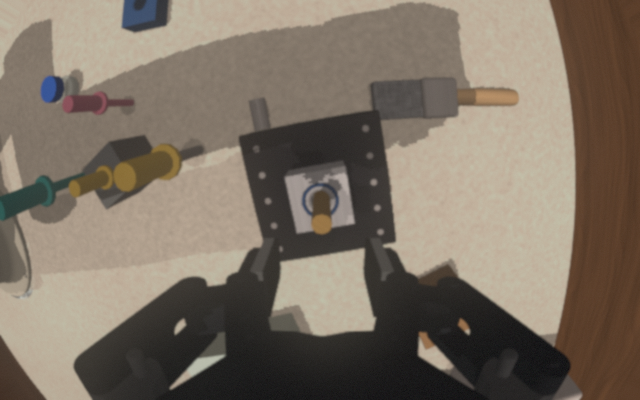

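View pics/s6.png

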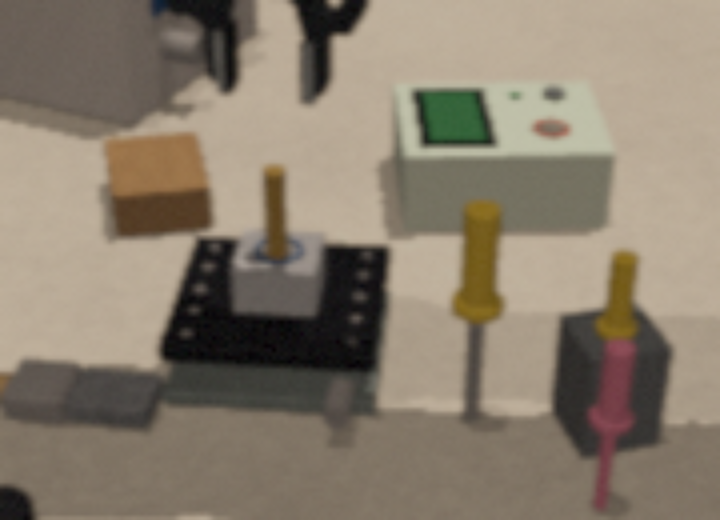

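The pin stands upright in the socket with its top at crop (274,170), against an expected (276,174). That puts it fully home and released. Now over the stylus.

Emit:
apply_moves --pt "-39.7 14.7 5 0 0 -6 0.5" --pt "-39.7 14.7 0 0 0 -6 0.5" --pt "-39.7 14.7 0 0 0 -6 0.5" --pt "-39.7 14.7 0 0 0 -6 0.5" --pt "-39.6 14.8 0 0 0 -7 0.5" --pt "0 0 0 0 0 0 0.5" --pt "0 0 0 0 0 0 0.5"

```text
time: 9.32
ee_pos: [0.4323, 0.0224, 0.198]
tcp_rot: [-180.0, 0.0, 45.2]
wrist_force: [0.2, -0.3, -0.2]
opening: 0.0433
```

```bash
python3 - <<'E'
from h import *
o=get_obs();print(o['ee_pos'],o['tcp_rot'],o['opening'],o['q'])
w=camera('wrist')[:,:,::-1]
cv2.imwrite("pics/w7f.png",w);cv2.imwrite("pics/w7.png",cv2.resize(w[150:340,220:420],None,fx=3,fy=3))
E
```

```text
[0.4322552  0.02241726 0.19801368] [-1.79985528e+02  2.38113966e-02  4.51705382e+01] 0.04326694474115779 [ 2.97203176e+00 -1.17508118e+01 -1.14285035e+01  9.03496693e+01
 -5.27275696e-03  1.37801498e+02]
```

View pics/w7.png

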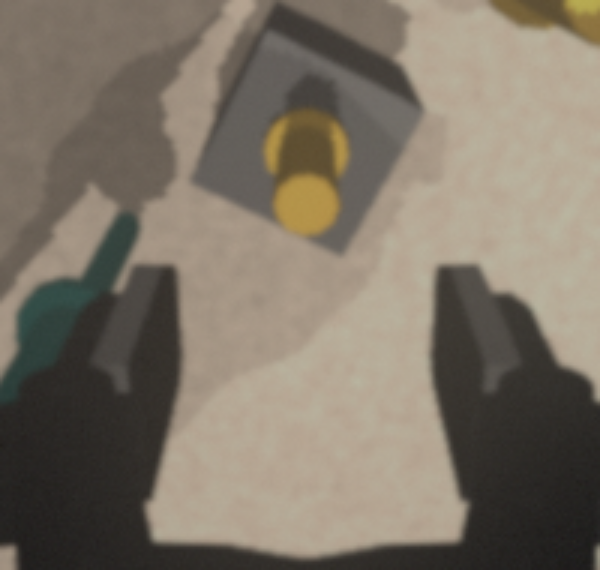

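The handle top is at crop (306,205) and midway between the pads; the collar is at (306,155). Checking its position:

```bash
python3 - <<'E'
from h import *
o=get_obs()
f=lambda x,y:(x/3+220-.33,y/3+150-.33)
print(o['ee_pos'],plane('wrist',f(306,205),.12,o),plane('wrist',f(307,152),.075,o),'teal',plane('wrist',f(55,330),.09,o))
E
```

```text
[0.43253738 0.02229731 0.19802398] [0.43008533 0.02103989 0.12      ] [0.43010771 0.02069025 0.075     ] teal [0.3440265  0.03709553 0.09      ]
```

Emit:
apply_moves --pt "-1.5 -1 -25 0 0 0 0.5" --pt "0 0 -35 0 0 0 0.5" --pt "0 0 -25 0 0 0 0.5" --pt "0 0 -10 0 0 0 0.5" --pt "0 0 0 0 0 0 0.5" --pt "0 0 0 0 0 0 1" --pt "0 0 0 0 0 0 1" --pt "0 0 0 0 0 0 1" --pt "0 0 0 0 0 0 1" --grip_force 60

```text
time: 10.5
ee_pos: [0.4314, 0.0214, 0.105]
tcp_rot: [179.9, -0.1, 45.1]
wrist_force: [0.8, -0.1, 5.2]
opening: 0.0145
```

```bash
python3 - <<'E'
from h import *
o=get_obs();print(o['ee_pos'],o['tcp_rot'],o['opening'],o['wrist_force'])
w=camera('wrist')[:,:,::-1]
cv2.imwrite("pics/w8.png",cv2.resize(w[150:340,220:420],None,fx=3,fy=3))
E
```

```text
[0.43137133 0.02144759 0.10496676] [ 1.79907409e+02 -9.03947818e-02  4.50981688e+01] 0.014549204930761601 [ 0.8240668  -0.13116957  5.1545931 ]
```

View pics/w8.png

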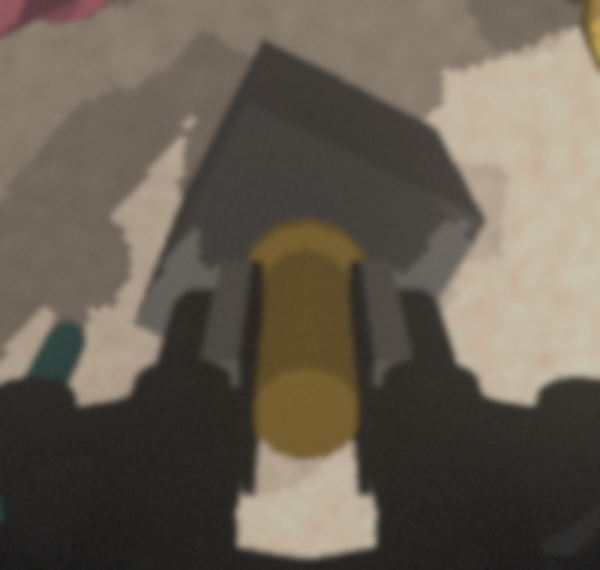

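The jaws hold the handle: opening 14.5 mm, handle centred between the pads. Lifting.

Emit:
apply_moves --pt "0 0 5 0 0 0 1" --pt "0 0 15 0 0 0 1" --pt "0 0 30 0 0 0 1" --pt "0 0 30 0 0 0 1" --pt "0 0 10 0 0 0 1" --pt "0 0 0 0 0 0 1" --pt "0 0 0 0 0 0 1"

```text
time: 11.42
ee_pos: [0.4303, 0.0214, 0.1927]
tcp_rot: [-179.9, 0.1, 45.1]
wrist_force: [0.4, 0.2, -0.9]
opening: 0.0143
```

```bash
python3 - <<'E'
from h import *
o=get_obs();print(o['ee_pos'],o['tcp_rot'],o['opening'],o['wrist_force'])
w=camera('wrist')[:,:,::-1];s=camera('side')[:,:,::-1]
cv2.imwrite("pics/w9.png",cv2.resize(w[150:340,220:420],None,fx=3,fy=3))
cv2.imwrite("pics/s9.png",cv2.resize(s[90:240,280:440],None,fx=4,fy=4))
E
```

```text
[0.43028626 0.02142931 0.19269343] [-1.79937262e+02  6.65023184e-02  4.50946113e+01] 0.014324674885070837 [ 0.4239342   0.16196057 -0.87712848]
```

View pics/w9.png

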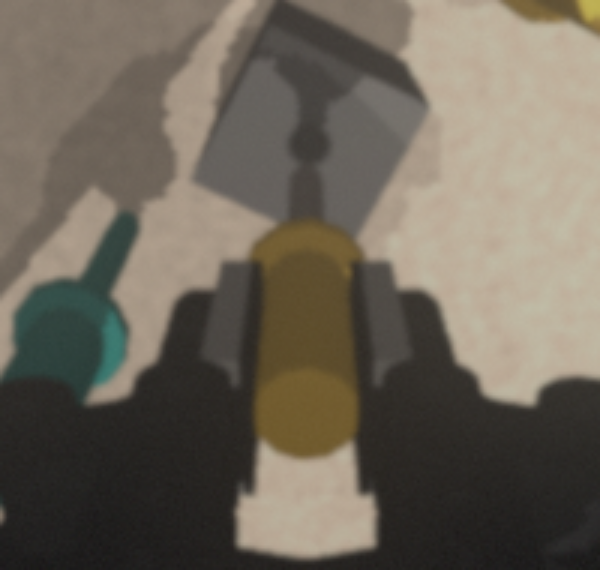

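View pics/s9.png

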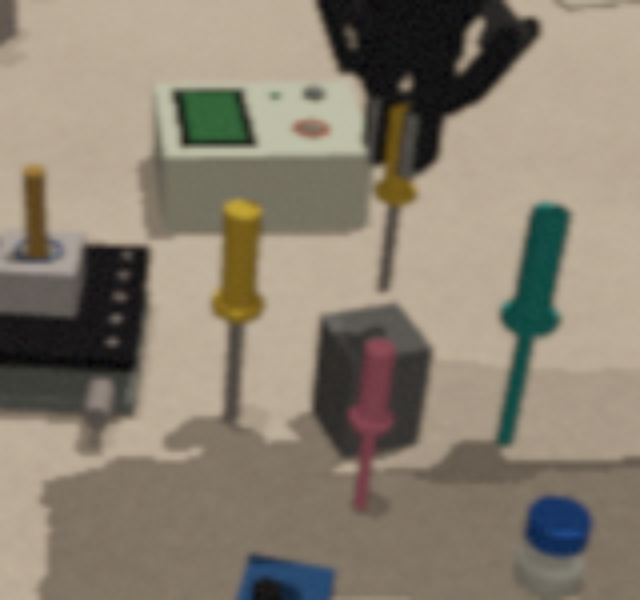

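The stylus is out of its holder and upright. The wrist crop shows the handle top at (306,413) and the shaft running up to the tip at about (306,167), above the empty bore at (309,140). The tip offset is next.

```bash
python3 - <<'E'
from h import *
o=get_obs()
f=lambda x,y:(x/3+220-.33,y/3+150-.33)
Rm=R.from_euler('xyz',o['tcp_rot'],degrees=True).as_matrix()
zt=o['ee_pos'][2]-.095
for n,uv,z,dx in(('top',f(306.5,413),zt+.11,0),('tip',f(306,166),zt,.004),('bore',f(309,142),.07,0)):
    p=plane('wrist',uv,z,o);print(n,p-Rm[:,0]*dx,Rm.T@(p-o['ee_pos'])-[dx,0,0])
print(o['ee_pos'],cross((0,0),(0,0))[1]*0)
print('side tip',(lambda u:plane('side',u,zt))((383/4+280-.4,290/4+90-.4)))
E
```

```text
top [0.42934502 0.02157679 0.20773816] [-0.00055494 -0.00075539 -0.01499848]
tip [0.42789237 0.02037476 0.09774312] [-0.00229533 -0.00081136  0.09499894]
bore [0.43018993 0.02154219 0.07      ] [1.87848363e-04 2.33115645e-05 1.22738069e-01]
[0.43024665 0.02143543 0.19273816] 0.0
side tip [0.4296801  0.01764568 0.09773816]
```

Emit:
apply_moves --pt "2.5 -39.6 0 0 0 0 1" --pt "2.5 -39.6 0 0 0 0 1" --pt "2.5 -39.6 0 0 0 0 1" --pt "2.5 -39.6 0 0 0 0 1" --pt "2.5 -39.6 0 0 0 0 1" --pt "2.5 -39.6 0 0 0 0 1" --pt "2.5 -39.9 0 0 0 0 1" --pt "0 0 -15 0 0 0 1" --pt "0 0 0 0 0 0 1" --pt "0 0 0 0 0 0 1"

```text
time: 12.78
ee_pos: [0.4481, -0.2552, 0.1788]
tcp_rot: [-180.0, -0.0, 45.2]
wrist_force: [0.5, 0.3, -0.0]
opening: 0.0143
```

```bash
python3 - <<'E'
from h import *
o=get_obs();print(o['ee_pos'],o['tcp_rot'],o['opening'],o['wrist_force'])
w=camera('wrist')[:,:,::-1];s=camera('side')[:,:,::-1]
cv2.imwrite("pics/w10f.png",w)
cv2.imwrite("pics/w10.png",cv2.resize(w[150:340,220:420],None,fx=3,fy=3))
cv2.imwrite("pics/s10.png",cv2.resize(s[70:190,260:420],None,fx=5,fy=5))
E
```

```text
[ 0.44808753 -0.25515217  0.17877229] [-1.79971344e+02 -3.01064791e-04  4.51540178e+01] 0.014293641292463735 [ 0.52472494  0.33528981 -0.01272837]
```

View pics/w10.png

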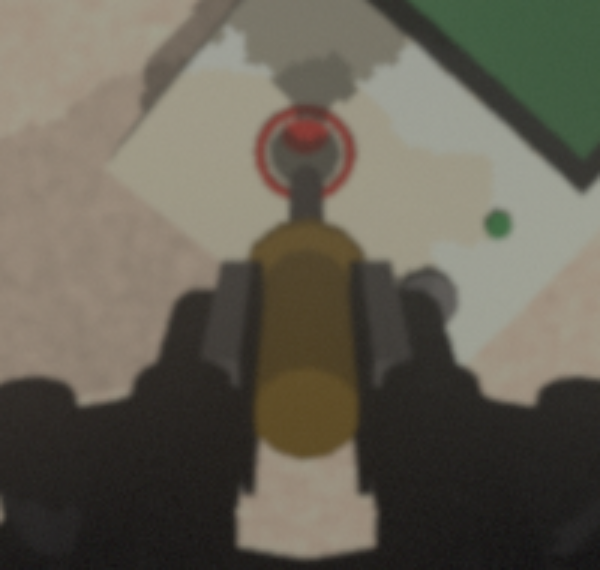

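View pics/s10.png

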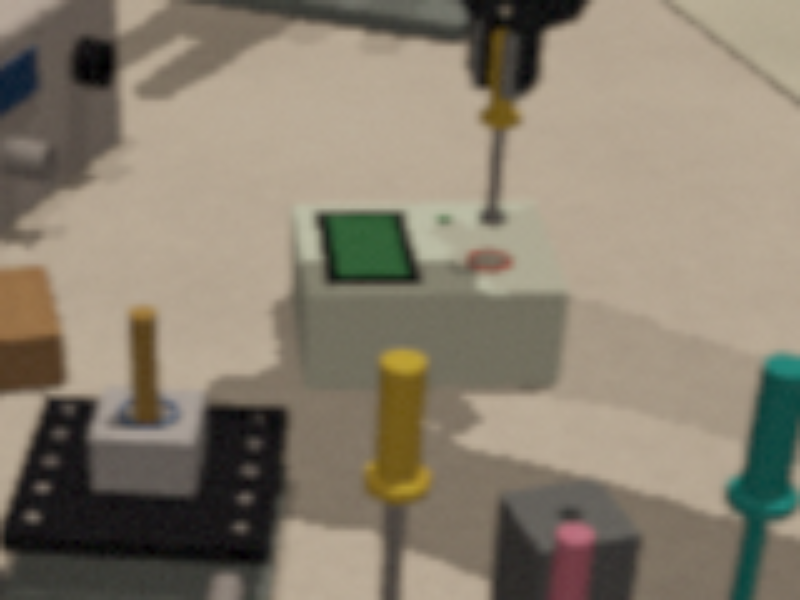

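The wrist crop puts the ring centre at (305,152), the red cap at (306,133) and the tip at (306,166), in the same column. Comparing ring and tip:

```bash
python3 - <<'E'
from h import *
o=get_obs()
f=lambda x,y:(x/3+220-.33,y/3+150-.33)
Rm=R.from_euler('xyz',o['tcp_rot'],degrees=True).as_matrix()
p=plane('wrist',f(306,166),o['ee_pos'][2]-.095,o)-.004*Rm[:,0]
a=plane('wrist',f(305.5,152),.06,o);b=plane('wrist',f(306,133),.035,o)
print(o['ee_pos'],'tip',p,'ap',a,'d',(a-p)*1000,'ap-tcp',(a-o['ee_pos'])*1000)
print('tip from side',plane('side',(490/5+260-.4,219/5+70-.4),o['ee_pos'][2]-.095))
E
```

```text
[ 0.44838379 -0.25533986  0.1792768 ] tip [ 0.44624594 -0.25642081  0.08427589] ap [ 0.44658737 -0.2559076   0.06      ] d [  0.34142754   0.51320365 -24.27588613] ap-tcp [  -1.79641864   -0.56774547 -119.27679977]
tip from side [ 0.44803531 -0.26549302  0.0842768 ]
```

```bash
python3 - <<'E'
from h import *
for p in([.446,-.256,.084],[.446,-.256,.089],[.446,-.262,.084]): print((proj('side',np.array(p))-[260,70]+.4)*5)
for p in([.446,-.256,.084+.06],): print('collar',(proj('side',np.array(p))-[260,70]+.4)*5)
s=camera('side')[:,:,::-1];t=camera('top')[:,:,::-1]
cv2.imwrite('pics/s11.png',cv2.resize(s[85:130,335:380],None,fx=13,fy=13))
E
```

```text
[494.70709104 226.65961438]
[495.41398143 218.5811113 ]
[493.92193893 222.13313973]
collar [503.47019497 126.51288238]
```

View pics/s11.png

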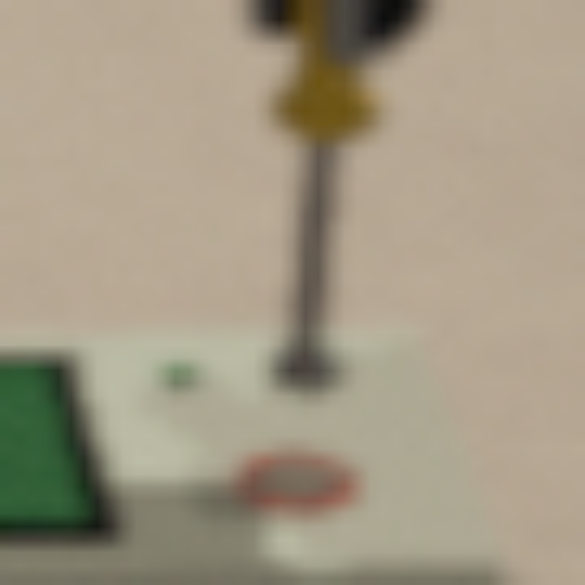

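The side view puts the shaft in line with the grey knob behind the hole. The collar sits about 0.8 px (2–3 mm) above its predicted row, which is fine with ±5.5 mm of hole clearance. Descending in stages with force checks.

Emit:
apply_moves --pt "-0.5 0 -10 0 0 0 1" --pt "0 0 -8 0 0 0 1" --pt "0 0 -4 0 0 0 1" --pt "0 0 -4 0 0 0 1" --pt "0 0 -4 0 0 0 1" --pt "0 0 0 0 0 0 1"

```text
time: 13.72
ee_pos: [0.4475, -0.256, 0.1485]
tcp_rot: [-180.0, 0.0, 45.1]
wrist_force: [0.1, -0.1, -0.4]
opening: 0.0142
```

```bash
python3 - <<'E'
from h import *
w=camera('wrist')[:,:,::-1]
cv2.imwrite("pics/w12.png",cv2.resize(w[150:340,220:420],None,fx=3,fy=3))
E
```

```text
(no output)
```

View pics/w12.png

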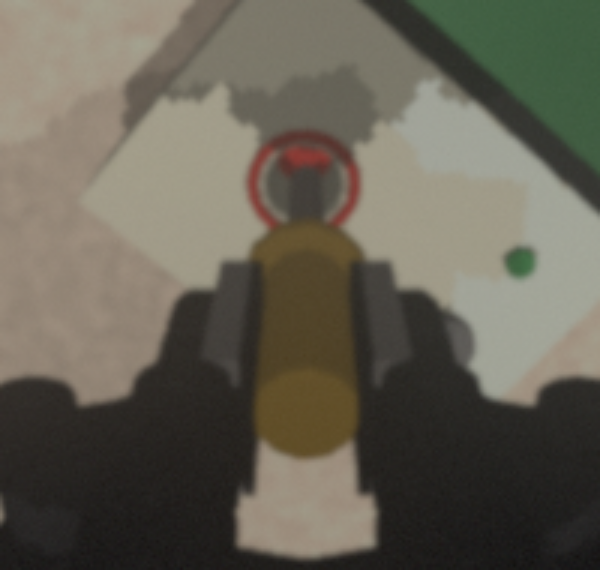

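The tip is inside the ring: shaft at column 306, ring centre (304,183), no contact. Continuing.

Emit:
apply_moves --pt "0 0 -5 0 0 0 1" --pt "0 0 -5 0 0 0 1" --pt "0 0 -4 0 0 0 1" --pt "0 0 0 0 0 0 1"

```text
time: 14.28
ee_pos: [0.4475, -0.2559, 0.1343]
tcp_rot: [-180.0, 0.0, 45.1]
wrist_force: [-0.5, -0.9, -0.4]
opening: 0.0141
```

Emit:
apply_moves --pt "0 0 -3 0 0 0 1" --pt "0 0 -2 0 0 0 1" --pt "0 0 -2 0 0 0 1" --pt "0 0 0 0 0 0 1"

```text
time: 14.78
ee_pos: [0.4477, -0.2561, 0.128]
tcp_rot: [180.0, -0.0, 45.1]
wrist_force: [-0.2, -0.3, 2.6]
opening: 0.0141
```

Emit:
apply_moves --pt "0 0 -1.5 0 0 0 1" --pt "0 0 -1.5 0 0 0 1" --pt "0 0 -1 0 0 0 1" --pt "0 0 0 0 0 0 1"

```text
time: 15.28
ee_pos: [0.448, -0.2562, 0.1248]
tcp_rot: [179.9, -0.0, 45.1]
wrist_force: [-1.8, 0.5, 9.3]
opening: 0.0145
```

9.3 N is past the 5 N needed for full travel, so the button is at its stop, with the tip at about z 0.030 as expected. I'll add a little preload and hold.

Emit:
apply_moves --pt "0 0 -1 0 0 0 1" --pt "0 0 0 0 0 0 1" --pt "0 0 0 0 0 0 1" --pt "0 0 0 0 0 0 1" --pt "0 0 0 0 0 0 1" --pt "0 0 0 0 0 0 1" --pt "0 0 0 0 0 0 1"

```text
time: 16.15
ee_pos: [0.4481, -0.2563, 0.1246]
tcp_rot: [179.9, -0.0, 45.1]
wrist_force: [-2.8, 1.5, 15.3]
opening: 0.0144
```

```bash
python3 - <<'E'
from h import *
o=get_obs();print(o['time'],o['ee_pos'],o['opening'],o['wrist_force'])
w=camera('wrist')[:,:,::-1];s=camera('side')[:,:,::-1]
a=cv2.resize(w[150:340,220:420],None,fx=2,fy=2);b=cv2.resize(s[60:310,200:440],(365,380))
cv2.imwrite("pics/f.png",np.hstack([a,b]))
o=get_obs();print(o['time'],o['ee_pos'],o['opening'],o['wrist_force'])
E
```

```text
16.15 [ 0.44812363 -0.25627134  0.12459252] 0.01435093354598963 [-2.84551474  1.50783697 15.28337675]
16.25 [ 0.44813909 -0.25626618  0.12459222] 0.014013684919095963 [-2.80109617  2.28982091 15.52983401]
```

View pics/f.png

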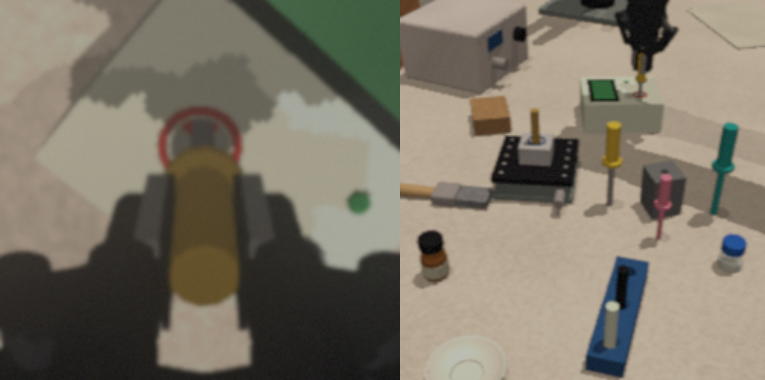

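The shaft is down inside the red ring. The brass pin stands in the socket, the other two pins are in the rack, and the bench is undisturbed. The push is steady at 15 N with no movement, so I'm handing in.

```bash
python3 -c "
from workcell import *
print(job_done())"
```

```text
the job is handed in; nothing more can be done
None
```

I stood the brass pin in the stage socket and let go of it. Then I took the yellow stylus from its holder, put its tip through the red-ringed hole and pushed the button to its stop. I handed the job in at about 16 s with the stylus still gripped and pressing; no verdict was reported.

**Last checks that passed:**
- **Brass pin:** it touched bottom at the expected height (4 N). Its top in the side view was within about 1 px of where a fully home pin should be.
- **Button:** the push held at about 15 N, and the arm gave only about 0.2 mm for the last 1 mm commanded. That fits a hard stop, but I couldn't read the button's travel directly.
- **Stylus:** still in the gripper, with the jaws 14 mm apart. The last wrist picture shows the shaft inside the ring.
- **Rest of the bench:** the black and white pins were still in the rack, and nothing else looked moved.

**Check that disagreed:** before I lowered the stylus, the side camera put its collar about 0.8 px (2–3 mm) off the predicted spot. The wrist camera had the tip within 1 mm of the hole's centre. I went with the wrist view, since the hole leaves 5.5 mm of clearance, and the stylus went in without touching the sides.

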